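# Edge a nameplate out of its feed tray and lay it on the stamping rest

## Robot

A 6-joint arm with a two-finger parallel gripper is mounted at the origin on a cart in front of the work surface, level with it; the furniture and walls round the work are solid. World frame = base frame: x ahead of the robot, y to its left, z up, the work surface at z = 0. Lengths are in m, angles in rad, forces in N, time in s.
With the tool pointing down it reaches from about 0.3 to 1 m from the base axis. Payload 5.1 kg.
Tool frame: the origin (TCP) lies on the front face of the gripper's body, between the roots of the fingers; the fingertips stand robot.tip_reach ahead of it and the grasp point (between the pads) lies 59 mm ahead of it (robot.tip_reach is the distance from the TCP to the fingertips, in m); z points along the fingers, y is the line along which they close (so a half turn about z gives the same grasp; the last joint's range is limited). The gripper opens to 95 mm and grips with 3 to 60 N. Pads are 20 mm wide; open, the fingers measure 119 mm over their backs; the gripper's body (75 mm by 180 mm) begins 59 mm behind the grasp point.
Start: joints at [-1.355, 0.124, 1.65, -0, 1.367, -0.083], TCP at [0.191, -0.621, 0.292] pointing down, gripper open.
Joint ranges: [-2.61, 2.61], [-1.02, 2.33], [0.03, 2.71], [-1.35, 4.49], [0.32, 2.68], [-2.91, 2.91]. Speed limits (rad/s): [2.57, 2.57, 3.14, 3.14, 3.14, 3.14].

## Interface

Orientations are given as a 3x3 rotation matrix whose columns are the frame's x, y, z axes.
In Python, from rig import monitor, vision, order, robot gives the robot as it stands. The module is installed in compiled form; this text tells all that it offers.
- The arm moves only by the tool jog_arm, never from a script. Its argument "rows" is a list of rows, each an object of numbers: "x", "y", "z": the shift along the tool's x, y, z in cm; "roll": the turn about the tool's z in rad. A call has 1 to 8 rows; each row shifts and turns the commanded pose from where the row before left it, along the tool's axes as they then stand; what a row does not reach is not made up. A row lasts 1/10 s, in which the tool goes at most 50 mm and 8.59 degrees, less where a joint would pass 70% of its speed; a pose out of reach is approached as far as the arm can. A call is refused whole if a number of a shift passes 5 or a number of a turn 0.15, either way. A call with a gripper value outside its range is refused whole. "jaw" is the opening, from 0 (shut) to 1 (fully open), set as the call begins (left out, the last holds). The fingers move at their own pace and stop on an object; "grip_force" is the grip in N (left out, the last holds). Time passes only in rows, so rows that do not move let the fingers close. It gives the time, the measured TCP pose, the force, the opening and the grip force at its end, in the units of the state.
- monitor.get_state(): the state, without advancing time (a new reading comes with each control period).
- vision.grab_frame(name): name is "side" or "top" or "wrist"; returns (picture, depth): 480x640x3 uint8, blue, green, red; 480x640 float32, m along the optical axis (not along the pixel's ray), 0 where there is no reading.
- vision.calibration(name): a dict with "fovy" (degrees; the focal length in pixels is half the picture's height over the tangent of half this angle, whatever the lens; pixels are square), "cx", "cy" (the principal point, pixels), "k1" (the pictures are not rectified: a ray, as slopes to the right and down, at radius r is drawn at 1 + k1 r^2 times it, then the intrinsics apply), "eye" and "rotation" of the camera in the world. Camera axes: x right, y down, z forward; pixel columns grow to the right and rows downward; lengths in m; the calibration is good to about 2 mm. A picture is of the moment at which its call begins: read the wrist's pose just before it. calibration takes no time and is no camera call; for the wrist camera it gives the pose at the moment of the call.
- order.finish_job(): hands the job in; it is judged then, once.
Trained networks look in the newest picture that a camera, given by its name, has taken for a name from the list of things; names that differ only in an ending like _2 or _b are one class to them, and where a whole thing is asked for, a point or a joint stands for the part that bears it (a point fixed in the world has none). Each returns a list of dicts, best first, with "conf" (0 to 1); they miss things now and then, are a little off and sometimes report something else, mostly with a low value. They report only what shows in the picture. A call takes as long as a camera call.
- vision.masks_of(camera, thing): "pixels" (480x640 bool, what is visible of it) and "box" ([left, top, width, height] in pixels, round what is visible of it).
- vision.mark_of(camera, thing): "at" ([column, row] in pixels: a listed point, or the origin of a listed thing).
The state is a dict: "t": time; "qpos": joint angles; "qvel": joint speeds; "effort": joint torques, N m; "tcp_pos": TCP position; "eef_rot": TCP orientation; "ft_force": force on the tool from outside, world axes, zero at the start; "torque": the same for the moment, N m; "opening": finger opening in m; "gripper_force": force on a finger pad.
Only numpy, scipy, OpenCV 4.12 (cv2) and the standard library are available. Lean on these libraries where they do the work, as an engineer would, in place of code of your own. Each camera call takes 0.05 s, during which the arm holds its last target. There are 200 camera calls.

## Task

The flat brass-coloured nameplate lies sunk in the raised feed tray, where nothing can get hold of its edges. Press lightly on it and edge it out through the tray's open front end until about a third of it overhangs, but never so far that it drops; then pinch the overhanging part by its two long sides, lift it out and lay it flat on the narrow stamping rest, centred and lengthwise along it, without letting it fall or leaning hard on it. Leave the oil can, the glue bottle and the hex key where they are.

Things in the scene. Friction and masses are not known exactly. Their poses are not given: they have to be found in the camera images.
- nameplate: Flat brass-coloured aluminium plate, 120 (x) by 50 (y) by 4 mm thick, 0.05 to 0.12 kg, loose. Origin at the centre of its underside, x along its length; mass centre in its middle. Starts flat on the tray floor, front end (-x) 10 to 18 mm inside the tray's open end, rear 2 to 10 mm from the back wall. Pressed with about 10 N by shut fingertips it follows them but may slip: check how far it went.
- feed_tray: Raised steel channel, fixed to the table. Origin on the table under its middle, x along it; its own -x end is open and faces the robot, turned up to 0.35 rad. Floor 42 mm above the table, flat, x = -70 to +70 mm, 54 mm wide between 4 mm side walls; side and back walls end 50 mm above the table, 4 mm above the plate's top. The foot is 100 mm wide and 8 mm high.
- stamping_rest: Narrow dark bar with a thin rubber top, fixed to the table. Top face 100 (x) by 34 mm (y), 45 mm above the table; foot flange 130 by 76 mm, 8 mm high. Origin on the table under the centre, x along the bar. It is narrower than the plate, so that fingers holding the plate's long sides pass down beside it. The plate may lie either way round along it.
- oil_can: Small oil can with a spout, 58 x 75 x 120 mm, standing; bystander. Origin at the centre of its underside.
- glue_bottle: Glue bottle with a pointed nozzle, 42 mm diameter, 122 mm high, standing; bystander. Origin at the centre of its underside.
- hex_key: Black L-shaped hex key, 33 x 83 x 6 mm, lying on the table; bystander. Origin at the centre of its underside.
- tray_mouth (a point): Middle of the floor's edge at the tray's open end (tray x = -70 mm, 42 mm above the table), no lip; before it is free air down to the table. Axes as the tray's. The plate tips off if its middle passes this edge.

How it is judged:
On the way, in this order (a step that is already met when the one before it is completed fails the run):
1. the plate lies flat in the tray and overhangs its open end by 22 to 59 mm (x of nameplate in the frame of feed_tray between -0.069 and -0.032 m and z of nameplate in the frame of feed_tray below 0.046 m and angle between nameplate's own z axis and vertical below 0.08 rad), for 0.2 s.
2. the fingers hold the plate clear above the tray (contact force between the fingers and nameplate above 2 N and contact force between nameplate and feed_tray below 0.05 N and z of nameplate in the frame of feed_tray above 0.062 m), for 0.1 s.
At the end, for the whole second after the job is handed in: The nameplate lies at rest, flat (within 0.08 rad), right side up, on the stamping rest's top, its middle within 10 mm of the rest's middle and its length within 0.15 rad of the rest's length (horizontal distance between nameplate and stamping_rest below 0.01 m and angle between the x axis of nameplate and the x axis of stamping_rest, either way round below 0.15 rad and angle between nameplate's own z axis and vertical below 0.08 rad and z of nameplate in the frame of stamping_rest between 0.042 and 0.049 m and contact force between nameplate and stamping_rest above 0.3 N and linear speed of nameplate below 0.02 m/s); the robot touches nothing.
It fails at once if the plate falls freely (faster than 0.45 m/s with no finger on it: a drop of about 10 mm) (linear speed of nameplate above 0.45 m/s and contact force between the fingers and nameplate below 0.1 N).
It fails at once if the plate drops to table height (height (world z) of nameplate below 0.025 m).
It fails at once if the plate is pressed into the tray or onto the rest with more than 60 N (contact force between nameplate and feed_tray above 60 N or contact force between nameplate and stamping_rest above 60 N).
It fails at once if the oil can, the glue bottle or the hex key is moved more than 30 mm (distance of any of oil_can, glue_bottle, hex_key from where it was at the start of the episode above 0.03 m).
It also fails if it takes over 58 s, if anything falls off the work surface, if the arm or the gripper's body presses on something with over 40 N, if the wrist force passes 120 N, or if a joint passes its speed limit or range.

## Working session

There is one attempt and no reset: what is moved stays moved. The work goes in short steps, Python scripts to look and compute and a tool call to move; the robot and the scene stay as the last step left them, time stands still between calls to the robot, and variables do not carry over. Pictures are saved under pics/ and viewed, at most 10 in all, crops included, and the job is handed in when it is done.

Besides the shell and the picture viewer there is one more tool, called after "Emit:" by a JSON object that holds its "op" and its "data". jog_arm: Moves the arm, as the interface text tells. Its arguments: {"type":"object","properties":{"rows":{"type":"array","items":{"type":"object","properties":{"x":{"type":"number"},"y":{"type":"number"},"z":{"type":"number"},"roll":{"type":"number"}}}},"jaw":{"type":"number"},"grip_force":{"type":"number"}},"required":["rows"]}

```bash
mkdir -p pics; cat > h.py <<'E'
import numpy as np, cv2
from rig import monitor, vision, order, robot
def px2ray(c,u):
    f=240/np.tan(np.radians(c['fovy'])/2)
    d=np.array([(u[0]-c['cx'])/f,(u[1]-c['cy'])/f]); s=d.copy()
    for _ in range(20): s=d/(1+c['k1']*(s@s))
    return np.array([s[0],s[1],1.])
def onplane(c,u,z):
    r=np.array(c['rotation'])@px2ray(c,u); e=np.array(c['eye']); return e+r*(z-e[2])/r[2]
def maskrect(c,m,z):
    cn=max(cv2.findContours(m.astype(np.uint8),cv2.RETR_EXTERNAL,cv2.CHAIN_APPROX_NONE)[0],key=cv2.contourArea)[:,0]
    P=np.array([onplane(c,p.astype(float),z)[:2] for p in cn])
    return cv2.minAreaRect((P*1000).astype(np.float32)),P
E
python3 - <<'E'
from h import *
print(robot.tip_reach)
s=monitor.get_state();print(s['t'],s['tcp_pos'],np.round(s['eef_rot'],3).tolist(),s['opening'])
Z={'nameplate':.046,'feed_tray':.05,'stamping_rest':.045,'oil_can':.12,'glue_bottle':.122,'hex_key':.006}
for n in ['top','side']:
    im,d=vision.grab_frame(n);c=vision.calibration(n);cv2.imwrite(f'pics/{n}0.png',im);print(n,c)
    for t in Z:
        ms=vision.masks_of(n,t)[:2]
        for m in ms:
            r,P=maskrect(c,m['pixels'],Z[t]); print(t,round(m['conf'],2),m['box'],np.round(np.array(r[0]+r[1]+(r[2],)),1))
    for t in ['nameplate','feed_tray','stamping_rest','tray_mouth']:
        for k in vision.mark_of(n,t)[:1]:
            z={'nameplate':.042,'tray_mouth':.042}.get(t,0)
            print('mark',t,k['conf'],k['at'],onplane(c,k['at'],z))
E
```

```text
0.0776
0.0 [ 0.19122102 -0.6207473   0.29101209] [[0.956, 0.294, -0.0], [0.294, -0.956, 0.002], [0.0, -0.002, -1.0]] 0.09493009936706043
top {'fovy': 46.14182007900094, 'cx': 315.7683562639904, 'cy': 229.48572237792843, 'k1': -0.13973602621082232, 'eye': array([ 0.43812342, -0.17210612,  1.16388727]), 'rotation': array([[-0.01172903, -0.99297692,  0.11772535],
       [-0.99982239,  0.01338314,  0.01326984],
       [-0.01475218, -0.11754879, -0.99295753]])}
nameplate 0.69 [386.0, 235.4, 28.5, 62.4] [ 491.8 -323.5   49.3  119.2   89.9]
feed_tray 0.9 [370.8, 230.1, 51.2, 74.1] [ 493.6 -317.2  143.8   99.2    0.5]
stamping_rest 0.78 [225.5, 207.9, 59.0, 75.4] [539.6 -34.1  76.1 127.6  65.8]
oil_can 0.86 [394.3, 152.2, 35.8, 34.1] [ 674.9 -336.9   57.4   59.9   25.9]
glue_bottle 0.97 [339.5, 157.3, 24.5, 31.6] [ 671.2 -227.3   39.3   52.5   82. ]
hex_key 0.57 [225.2, 312.0, 42.6, 22.5] [380.8  -8.9  84.9  25.2  75.5]
mark nameplate 0.64 [398.2, 268.1] [ 0.49147009 -0.32041182  0.042     ]
mark feed_tray 0.92 [397.5, 267.4] [ 0.49493605 -0.32454945  0.        ]
mark stamping_rest 0.72 [253
[... 594 characters left out ...]
   23.1]
feed_tray 0.82 [334.6, 191.8, 79.9, 44.2] [ 491.9 -256.7  146.2  190.6    0.9]
stamping_rest 0.56 [255.4, 257.5, 98.7, 63.0] [533.   17.2  99.7 154.3  65.3]
oil_can 0.9 [267.9, 152.0, 29.2, 59.3] [ 632.1 -194.6   43.9  298.7   17.3]
glue_bottle 0.83 [253.5, 170.0, 20.5, 69.6] [632.4 -95.   33.7 273.4  23.1]
glue_bottle 0.3 [257.5, 257.2, 96.0, 63.4] [492.3 136.6  81.2 124.2  65.7]
hex_key 0.61 [394.9, 301.1, 40.1, 29.4] [380.    0.4  88.7  27.1  77.2]
mark feed_tray 0.72 [376.0, 220.3] [ 4.89135027e-01 -3.19850647e-01 -5.55111512e-17]
mark stamping_rest 0.95 [304.0, 297.6] [ 0.54257864 -0.01789531  0.        ]
mark tray_mouth 0.86 [409.9, 199.6] [ 0.42739695 -0.33803716  0.042     ]
```

```bash
python3 - <<'E'
import cv2
a=cv2.imread('pics/top0.png')[140:350,200:450]
cv2.imwrite('pics/top0c.png',cv2.resize(a,None,fx=2.8,fy=2.8,interpolation=cv2.INTER_CUBIC))
E
```

```text
(no output)
```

View pics/top0c.png

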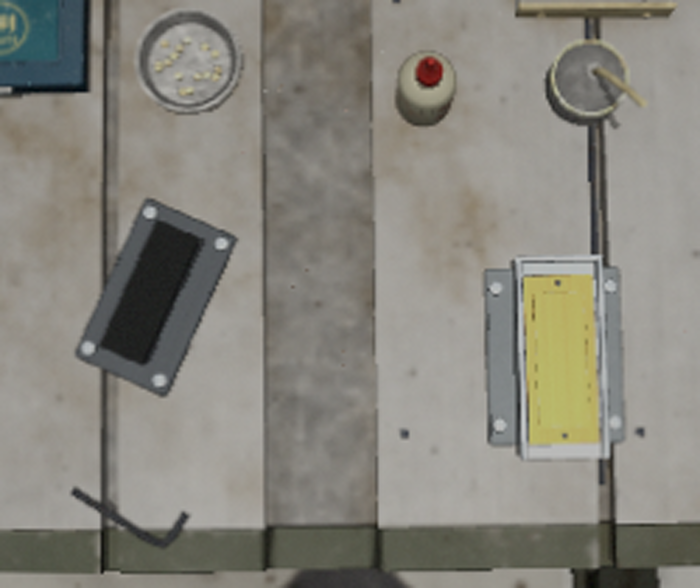

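Emit:
{"op": "jog_arm", "data": {"rows": [{"x":2,"y":-1},{"x":4,"y":-1.9},{"x":4,"y":-1.9},{"x":4,"y":-1.9},{"x":4,"y":-1.9},{"x":4,"y":-1.9},{"x":4,"y":-1.9},{"x":4,"y":-1.9}], "jaw": 0, "grip_force": 20}}

```text
$.rows[0]: bad value
```

Emit:
{"op": "jog_arm", "data": {"rows": [{"x":4,"y":-1.9},{"x":4,"y":-1.9},{"x":2,"y":-0.9},{"roll":0.1,"z":2},{"roll":0.1,"z":2},{"roll":0.1,"z":2},{},{}]}}

```text
$.rows[0]: bad value
```

```bash
cat > look.py <<'E'
from h import *
import sys
def look(n,name,things,marks=()):
    s=monitor.get_state();c=vision.calibration(n)
    print('t',round(s['t'],2),np.round(s['tcp_pos'],4),'xaxis',np.round(np.array(s['eef_rot'])[:,0],3),'F',np.round(s['ft_force'],1),round(s['opening'],4),s['gripper_force'])
    im,d=vision.grab_frame(n);cv2.imwrite(f'pics/{name}.png',im)
    for t,z in things.items():
        for m in vision.masks_of(n,t)[:1]:
            r,P=maskrect(c,m['pixels'],z);print(n,t,round(m['conf'],2),m['box'],np.round(np.array(r[0]+r[1]+(r[2],)),1))
            print('  P10/90 x',np.round(P.min(0)*1000,1),np.round(P.max(0)*1000,1))
    for t,z in dict(marks).items():
        for k in vision.mark_of(n,t)[:1]: print('mark',t,round(k['conf'],2),k['at'],np.round(onplane(c,k['at'],z),4))
    return im,d,c
E
python3 - <<'E'
from look import *
look('wrist','w1',{'nameplate':.046,'feed_tray':.05},{'nameplate':.042,'tray_mouth':.042,'feed_tray':0})
E
```

```text
t 1.1 [ 0.1913 -0.6212  0.2922] xaxis [0.956 0.294 0.   ] F [ 0.6 -0.3  0.3] 0.0951 0.0
```

View pics/w1.png

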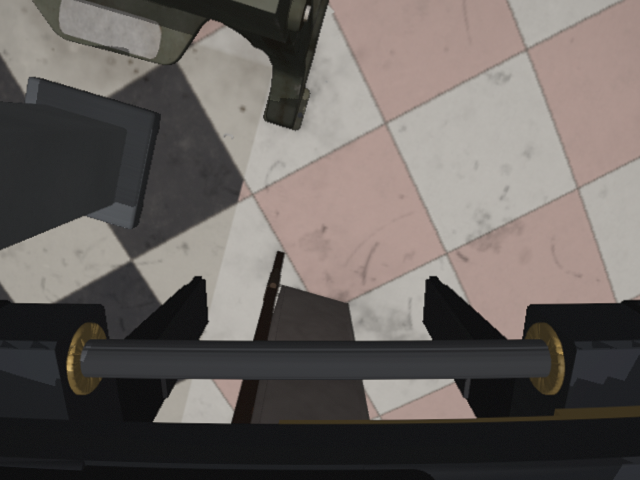

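The picture shows only the floor and the gripper's fingers (at about 200 and 430, 280). The moves were refused, probably because rows need all four keys.

Emit:
{"op": "jog_arm", "data": {"rows": [{"x":2,"y":-1,"z":0,"roll":0},{"x":4,"y":-1.9,"z":0,"roll":0},{"x":4,"y":-1.9,"z":0,"roll":0},{"x":4,"y":-1.9,"z":0,"roll":0},{"x":4,"y":-1.9,"z":0,"roll":0},{"x":4,"y":-1.9,"z":0,"roll":0},{"x":4,"y":-1.9,"z":0,"roll":0},{"x":4,"y":-1.9,"z":0,"roll":0}], "jaw": 0, "grip_force": 20}}

```text
t: 2.2
tcp_pos: [0.4373, -0.3938, 0.2925]
eef_rot: [[0.956, 0.295, 0.001], [0.295, -0.956, -0.0], [0.0, 0.0, -1.0]]
ft_force: [-0.5, -0.2, 0.4]
opening: 0.0367
gripper_force: 0.0
```

Emit:
{"op": "jog_arm", "data": {"rows": [{"x":4,"y":-1.8,"z":0,"roll":0},{"x":4,"y":-1.8,"z":0,"roll":0},{"x":2,"y":-0.8,"z":1,"roll":0},{"x":0,"y":0,"z":3,"roll":0.1},{"x":0,"y":0,"z":3,"roll":0.1},{"x":0,"y":0,"z":2,"roll":0.1},{"x":0,"y":0,"z":0,"roll":0},{"x":0,"y":0,"z":0,"roll":0}]}}

```text
t: 3.0
tcp_pos: [0.5187, -0.3241, 0.2025]
eef_rot: [[1.0, 0.001, -0.0], [0.001, -1.0, 0.0], [-0.0, -0.0, -1.0]]
ft_force: [0.2, 0.3, 0.9]
opening: 0.0001
gripper_force: 0.0
```

```bash
python3 - <<'E'
from look import *
look('wrist','w2',{'nameplate':.046,'feed_tray':.05},{'nameplate':.042,'tray_mouth':.042,'feed_tray':0})
E
```

```text
t 3.0 [ 0.5187 -0.3241  0.2025] xaxis [ 1.     0.001 -0.   ] F [0.2 0.3 0.9] 0.0001 0.0
wrist nameplate 0.95 [267.3, 192.4, 84.5, 146.5] [ 518.1 -320.7   70.5   49.7    0.8]
  P10/90 x [ 483.1 -345.7] [ 553.4 -295.5]
wrist feed_tray 0.62 [236.1, 173.3, 149.8, 136.1] [ 526.3 -321.7   83.7   84.7    0.6]
  P10/90 x [ 484.2 -364.4] [ 568.  -279.3]
mark nameplate 0.85 [307.9, 287.5] [ 0.4928 -0.3194  0.042 ]
```

View pics/w2.png

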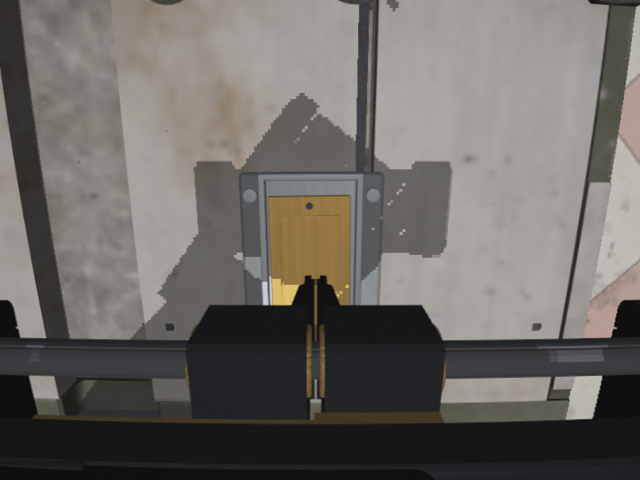

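The wrist view shows the plate's rear end at about (310,195), the fingertips at (317,285), and the tray walls clear of them. Next I descend.

Emit:
{"op": "jog_arm", "data": {"rows": [{"x":0,"y":-0.3,"z":3,"roll":0},{"x":0,"y":0,"z":3,"roll":0},{"x":0,"y":0,"z":1.4,"roll":0},{"x":0,"y":0,"z":0,"roll":0},{"x":0,"y":0,"z":0.2,"roll":0},{"x":0,"y":0,"z":0.1,"roll":0},{"x":0,"y":0,"z":0,"roll":0}]}}

```text
t: 4.0
tcp_pos: [0.5192, -0.3223, 0.1268]
eef_rot: [[1.0, -0.001, 0.002], [-0.001, -1.0, -0.001], [0.002, 0.001, -1.0]]
ft_force: [-0.9, -0.1, -0.1]
opening: 0.0006
gripper_force: 0.0
```

Emit:
{"op": "jog_arm", "data": {"rows": [{"x":0,"y":0,"z":0.1,"roll":0},{"x":0,"y":0,"z":0.1,"roll":0},{"x":0,"y":0,"z":0,"roll":0}]}}

```text
t: 4.3
tcp_pos: [0.5189, -0.322, 0.1239]
eef_rot: [[1.0, -0.001, 0.001], [-0.001, -1.0, -0.001], [0.001, 0.001, -1.0]]
ft_force: [-0.3, 0.8, 1.7]
opening: 0.0007
gripper_force: 1.0
```

Emit:
{"op": "jog_arm", "data": {"rows": [{"x":0,"y":0,"z":0.1,"roll":0},{"x":0,"y":0,"z":0,"roll":0},{"x":0,"y":0,"z":0,"roll":0}]}}

```text
t: 4.6
tcp_pos: [0.519, -0.3221, 0.1239]
eef_rot: [[1.0, -0.001, 0.001], [-0.001, -1.0, -0.001], [0.001, 0.001, -1.0]]
ft_force: [-1.5, 1.3, 6.8]
opening: 0.0003
gripper_force: 3.5
```

Emit:
{"op": "jog_arm", "data": {"rows": [{"x":0,"y":0,"z":0.05,"roll":0},{"x":0,"y":0,"z":0,"roll":0},{"x":-0.3,"y":0,"z":0,"roll":0},{"x":-0.4,"y":0,"z":0,"roll":0},{"x":-0.4,"y":0,"z":0,"roll":0},{"x":-0.4,"y":0,"z":0,"roll":0},{"x":0,"y":0,"z":0,"roll":0}]}}

```text
t: 5.3
tcp_pos: [0.5046, -0.3226, 0.1239]
eef_rot: [[1.0, -0.001, 0.003], [-0.001, -1.0, -0.002], [0.003, 0.002, -1.0]]
ft_force: [0.7, -0.5, 6.4]
opening: 0.0007
gripper_force: 3.1
```

```bash
python3 - <<'E'
from look import *
look('wrist','w3',{'nameplate':.046})
look('top','t3',{'nameplate':.046})
look('side','s3',{'nameplate':.046})
E
```

```text
t 5.3 [ 0.5046 -0.3226  0.1239] xaxis [ 1.    -0.001  0.003] F [ 0.7 -0.5  6.4] 0.0007 3.076196830261324
wrist nameplate 0.75 [250.2, 223.4, 120.5, 193.0] [ 521.6 -321.1   36.4   49.6    0.8]
  P10/90 x [ 503.7 -346. ] [ 540.1 -296.2]
t 5.4 [ 0.5047 -0.3226  0.1239] xaxis [ 1.    -0.001  0.003] F [-0.1  0.1  7.4] 0.0006 3.29929340066883
top nameplate 0.47 [394.5, 278.1, 16.7, 13.8] [ 464.4 -334.7   49.4   23.4   51.2]
  P10/90 x [ 441.5 -348.5] [ 471.8 -309. ]
t 5.5 [ 0.5046 -0.3226  0.1239] xaxis [ 1.    -0.001  0.003] F [-0.5 -0.4  6.4] 0.0003 3.355010773448157
side nameplate 0.86 [351.4, 193.7, 64.9, 13.8] [ 478.5 -322.6   56.2  122.5   86.2]
  P10/90 x [ 416.8 -347.3] [ 539.5 -290.7]
```

Emit:
{"op": "jog_arm", "data": {"rows": [{"x":-0.4,"y":0,"z":0,"roll":0},{"x":-0.5,"y":0,"z":0,"roll":0},{"x":-0.5,"y":0,"z":0,"roll":0},{"x":-0.5,"y":0,"z":0,"roll":0},{"x":-0.5,"y":0,"z":0,"roll":0},{"x":-0.5,"y":0,"z":0,"roll":0},{"x":-0.3,"y":0,"z":0,"roll":0},{"x":0,"y":0,"z":0,"roll":0}]}}

```text
t: 6.4
tcp_pos: [0.4726, -0.3226, 0.1239]
eef_rot: [[1.0, -0.001, 0.003], [-0.001, -1.0, -0.003], [0.003, 0.003, -1.0]]
ft_force: [0.1, 0.6, 6.8]
opening: 0.0005
gripper_force: 3.2
```

```bash
python3 - <<'E'
from look import *
look('wrist','w4',{'nameplate':.046})
look('side','s4',{'nameplate':.046},{'tray_mouth':.042})
E
```

```text
t 6.4 [ 0.4726 -0.3226  0.1239] xaxis [ 1.    -0.001  0.003] F [0.1 0.6 6.8] 0.0005 3.183892879533232
wrist nameplate 0.75 [247.8, 224.6, 121.8, 194.3] [ 490.  -321.    50.2   35.5   89.8]
  P10/90 x [ 472.2 -346.1] [ 507.7 -295.9]
t 6.5 [ 0.4726 -0.3226  0.1239] xaxis [ 1.    -0.001  0.003] F [-0.3 -0.   7.2] 0.0007 3.3727428976271767
side nameplate 0.78 [367.1, 192.0, 67.1, 16.1] [ 445.6 -313.   120.2   56.5    0.9]
  P10/90 x [ 385.4 -342. ] [ 505.9 -285.5]
mark tray_mouth 0.67 [410.0, 199.8] [ 0.4271 -0.337   0.042 ]
```

Emit:
{"op": "jog_arm", "data": {"rows": [{"x":-0.4,"y":0,"z":0,"roll":0},{"x":-0.4,"y":0,"z":0,"roll":0},{"x":-0.2,"y":0,"z":0,"roll":0},{"x":0,"y":0,"z":0,"roll":0},{"x":0,"y":0,"z":-0.5,"roll":0},{"x":0,"y":0,"z":-4,"roll":0},{"x":0,"y":0,"z":-4,"roll":0},{"x":0,"y":0,"z":0,"roll":0}]}}

```text
t: 7.45
tcp_pos: [0.464, -0.3237, 0.2136]
eef_rot: [[1.0, -0.001, 0.009], [-0.001, -1.0, -0.007], [0.009, 0.007, -1.0]]
ft_force: [0.3, -0.6, 0.3]
opening: 0.0005
gripper_force: 0.0
```

Emit:
{"op": "jog_arm", "data": {"rows": [{"x":-4,"y":0,"z":0,"roll":0},{"x":-4,"y":0,"z":0,"roll":0},{"x":-4,"y":0,"z":0,"roll":0},{"x":0,"y":0,"z":0,"roll":0},{"x":0,"y":0,"z":0,"roll":0}], "jaw": 1}}

```text
t: 7.95
tcp_pos: [0.341, -0.3214, 0.2064]
eef_rot: [[1.0, -0.003, 0.0], [-0.003, -1.0, 0.0], [0.0, -0.0, -1.0]]
ft_force: [1.5, 0.2, 0.1]
opening: 0.0355
gripper_force: 0.0
```

```bash
python3 - <<'E'
from look import *
look('wrist','w5',{'nameplate':.046,'feed_tray':.05},{'nameplate':.042,'tray_mouth':.042})
look('side','s5',{'nameplate':.046})
E
```

```text
t 7.95 [ 0.341  -0.3214  0.2064] xaxis [ 1.    -0.003  0.   ] F [1.5 0.2 0.1] 0.0355 0.0
wrist nameplate 0.75 [263.6, 1.8, 97.0, 189.8] [ 430.1 -321.6  107.4   50.7    1. ]
  P10/90 x [ 376.3 -347.8] [ 483.3 -295.5]
wrist feed_tray 0.71 [233.6, 0.0, 160.6, 117.9] [ 452.3 -354.8   59.9   18.     0.8]
  P10/90 x [ 422.2 -363.8] [ 482.2 -345.6]
mark nameplate 0.61 [310.3, 88.9] [ 0.4366 -0.3188  0.042 ]
mark tray_mouth 0.55 [310.8, 88.5] [ 0.4368 -0.319   0.042 ]
t 8.2 [ 0.3424 -0.3216  0.2068] xaxis [ 1. -0.  0.] F [0.6 0.1 0.4] 0.055 0.0
side nameplate 0.61 [371.6, 194.5, 69.6, 16.8] [ 4.362e+02 -3.122e+02  1.222e+02  5.880e+01  4.000e-01]
  P10/90 x [ 375.1 -342. ] [ 497.4 -283.1]
```

View pics/w5.png

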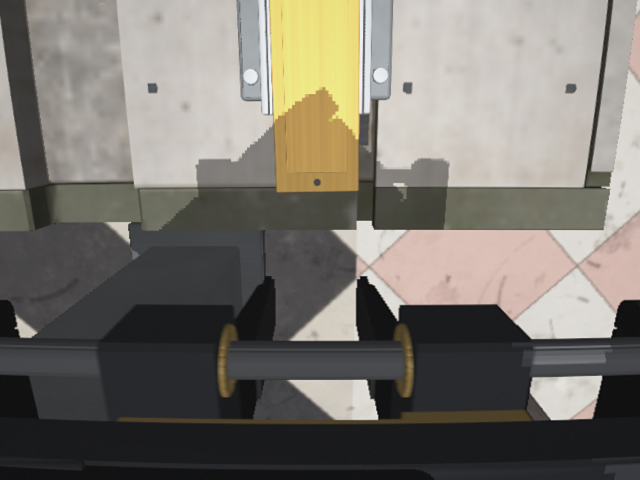

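The wrist view shows the plate's front edge at row 191 and the tray wall ends at about row 113. That is roughly 45 mm of overhang, with the plate flat and straight. Next is the grasp.

Emit:
{"op": "jog_arm", "data": {"rows": [{"x":3,"y":0,"z":0,"roll":0},{"x":3.3,"y":0,"z":0,"roll":0},{"x":0,"y":0,"z":0,"roll":0},{"x":0,"y":0,"z":0,"roll":0},{"x":0,"y":0,"z":0,"roll":0},{"x":0,"y":0,"z":0,"roll":0}], "jaw": 1}}

```text
t: 8.9
tcp_pos: [0.4039, -0.3215, 0.2066]
eef_rot: [[1.0, -0.002, -0.0], [-0.002, -1.0, 0.0], [-0.0, -0.0, -1.0]]
ft_force: [0.6, 0.2, 0.1]
opening: 0.0949
gripper_force: 0.0
```

Emit:
{"op": "jog_arm", "data": {"rows": [{"x":0,"y":0,"z":3,"roll":0},{"x":0,"y":0,"z":3,"roll":0},{"x":0,"y":0,"z":3,"roll":0},{"x":0,"y":0,"z":1.2,"roll":0},{"x":0,"y":0,"z":0,"roll":0},{"x":0,"y":0,"z":0,"roll":0}]}}

```text
t: 9.5
tcp_pos: [0.4049, -0.3222, 0.1059]
eef_rot: [[1.0, -0.002, 0.001], [-0.002, -1.0, -0.001], [0.001, 0.001, -1.0]]
ft_force: [-0.1, 0.3, 0.9]
opening: 0.0954
gripper_force: 0.0
```

Emit:
{"op": "jog_arm", "data": {"rows": [{"x":0,"y":0,"z":0.2,"roll":0},{"x":0,"y":0,"z":0,"roll":0},{"x":0,"y":0,"z":0,"roll":0},{"x":0,"y":0,"z":0,"roll":0},{"x":0,"y":0,"z":0,"roll":0},{"x":0,"y":0,"z":0,"roll":0},{"x":0,"y":0,"z":0,"roll":0},{"x":0,"y":0,"z":0,"roll":0}], "jaw": 0, "grip_force": 45}}

```text
t: 10.3
tcp_pos: [0.4046, -0.3216, 0.1028]
eef_rot: [[1.0, -0.001, -0.0], [-0.001, -1.0, 0.0], [-0.0, -0.0, -1.0]]
ft_force: [0.4, 0.9, 0.5]
opening: 0.049
gripper_force: 45.0
```

Emit:
{"op": "jog_arm", "data": {"rows": [{"x":0,"y":0,"z":-0.5,"roll":0},{"x":0,"y":0,"z":-1.5,"roll":0},{"x":0,"y":0,"z":-2,"roll":0},{"x":0,"y":0,"z":-2,"roll":0},{"x":0,"y":0,"z":-2,"roll":0},{"x":0,"y":0,"z":0,"roll":0},{"x":0,"y":0,"z":0,"roll":0}]}}

```text
t: 11.0
tcp_pos: [0.4047, -0.3218, 0.1835]
eef_rot: [[1.0, -0.001, 0.001], [-0.001, -1.0, -0.001], [0.001, 0.001, -1.0]]
ft_force: [-0.6, 0.2, -0.8]
opening: 0.0491
gripper_force: 45.0
```

```bash
python3 - <<'E'
from look import *
im,d,c=look('side','s6',{'nameplate':.126})
cv2.imwrite('pics/s6c.png',cv2.resize(im[80:280,280:480],None,fx=2.8,fy=2.8))
E
```

```text
t 11.0 [ 0.4047 -0.3218  0.1835] xaxis [ 1.    -0.001  0.001] F [-0.6  0.2 -0.8] 0.0491 44.99035835266113
```

View pics/s6c.png

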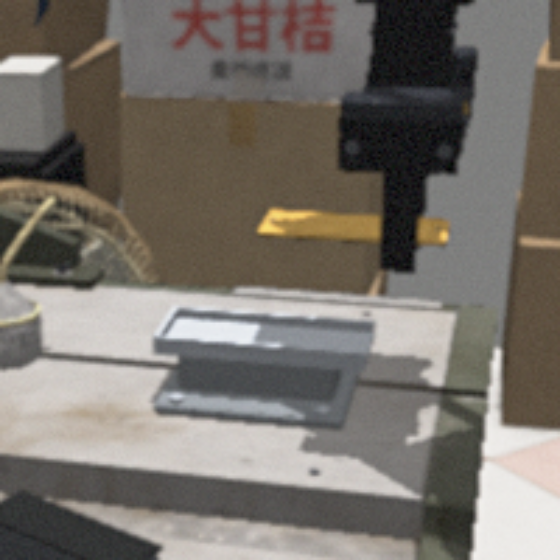

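The side view shows the plate held level in the fingers, about 8 cm above the empty tray. Now I measure the rest.

```bash
cat > rest.py <<'E'
from look import *
def rest(n,name):
    im,d,c=look(n,name,{'stamping_rest':.045},{'stamping_rest':0})
    f=240/np.tan(np.radians(c['fovy'])/2);K=np.array([[f,0,c['cx']],[0,f,c['cy']],[0,0,1]])
    v,u=np.mgrid[0:480,0:640];pts=np.stack([u,v],-1).reshape(-1,1,2).astype(np.float64)
    q=((pts.reshape(-1,2)-[c['cx'],c['cy']])/f); s=q.copy()
    for _ in range(10): s=q/(1+c['k1']*(s**2).sum(1,keepdims=True))
    R=np.array(c['rotation']);e=np.array(c['eye'])
    P=(np.c_[s,np.ones(len(s))]*d.reshape(-1,1))@R.T+e
    m=((abs(P[:,0]-.543)<.09)&(abs(P[:,1]+.025)<.09)&(d.ravel()>0))
    h=m&(abs(P[:,2]-.045)<.010)
    print(n,'depth pts',h.sum(),'z',np.median(P[h,2]) if h.any() else 0)
    r=np.c_[s,np.ones(len(s))]@R.T; Q=e+r*((.045-e[2])/r[:,2])[:,None]
    near=(abs(Q[:,0]-.543)<.09)&(abs(Q[:,1]+.025)<.09)
    dark=near&(im.reshape(-1,3).max(1)<60)
    for nm,k in (('depth',h),('dark',dark)):
        k=cv2.morphologyEx(k.reshape(480,640).astype(np.uint8),cv2.MORPH_OPEN,np.ones((3,3)))
        nl,l,st,_=cv2.connectedComponentsWithStats(k)
        if nl<2: print(nm,'none');continue
        k=(l==1+st[1:,4].argmax()).ravel(); A=Q[k,:2]*1000
        print(nm,k.sum(),'mean',np.round(A.mean(0),1),np.round(np.array(sum([list(x) if isinstance(x,tuple) else [x] for x in cv2.minAreaRect(A.astype(np.float32))],[])),1))
E
python3 - <<'E'
from rest import *
rest('top','t7'); rest('side','s7')
E
```

```text
t 11.1 [ 0.404  -0.3211  0.1817] xaxis [ 1.    -0.001 -0.001] F [-0.3 -0.5 -1.2] 0.0488 44.9903404712677
top stamping_rest 0.91 [227.7, 211.0, 55.7, 69.2] [540.2 -34.8  75.2 126.1  65.7]
  P10/90 x [471.3 -89.6] [608.  19.]
mark stamping_rest 0.68 [255.1, 244.5] [ 0.5464 -0.03    0.    ]
top depth pts 838 z 0.045645391275108804
depth 830 mean [543.7 -30.3] [543.7 -29.9  34.1 100.1  65.4]
dark 918 mean [543.1 -32.8] [542.8 -32.8  38.   99.3  65.2]
t 11.25 [ 0.404  -0.3211  0.1814] xaxis [ 1.    -0.001 -0.002] F [ 0.9 -0.3 -0.8] 0.0495 44.990277886390686
side stamping_rest 0.83 [255.0, 253.6, 97.3, 65.9] [533.3  15.9 101.1 156.4  64.4]
  P10/90 x [457.5 -60. ] [594.2  92.6]
mark stamping_rest 0.76 [304.4, 296.7] [ 0.5427 -0.0204  0.    ]
side depth pts 1057 z 0.04383126759870898
depth 1047 mean [540. -18.] [541.4 -18.8  42.2 108.8  65.3]
dark 1757 mean [532.3   3.8] [535.6   0.9  70.2 130.5  63.7]
```

Emit:
{"op": "jog_arm", "data": {"rows": [{"x":0.5,"y":-2,"z":0,"roll":0},{"x":1.5,"y":-4,"z":0,"roll":0},{"x":1.5,"y":-4,"z":0,"roll":0},{"x":1.5,"y":-4,"z":0,"roll":0},{"x":1.5,"y":-4,"z":0,"roll":0},{"x":1.5,"y":-4,"z":0,"roll":0},{"x":1.5,"y":-4,"z":0,"roll":0},{"x":0.5,"y":-2,"z":0,"roll":0}]}}

```text
t: 12.2
tcp_pos: [0.5056, -0.039, 0.1828]
eef_rot: [[1.0, 0.001, 0.0], [0.001, -1.0, 0.001], [0.0, -0.001, -1.0]]
ft_force: [0.3, -0.6, -1.2]
opening: 0.0494
gripper_force: 45.0
```

Emit:
{"op": "jog_arm", "data": {"rows": [{"x":0.5,"y":-2.4,"z":0,"roll":0.05},{"x":0,"y":0,"z":0,"roll":0.1},{"x":0,"y":0,"z":0,"roll":0.1},{"x":0,"y":0,"z":0,"roll":0.1},{"x":0,"y":0,"z":0,"roll":0.079},{"x":0,"y":0,"z":0,"roll":0},{"x":0,"y":0,"z":0,"roll":0},{"x":0,"y":0,"z":0,"roll":0}]}}

```text
t: 13.0
tcp_pos: [0.5099, -0.0177, 0.1827]
eef_rot: [[0.909, -0.416, -0.0], [-0.416, -0.909, 0.0], [-0.0, 0.0, -1.0]]
ft_force: [0.0, 0.3, -1.1]
opening: 0.0496
gripper_force: 45.0
```

```bash
python3 - <<'E'
from look import *
s=monitor.get_state()
im,d,c=look('wrist','w8',{},{'stamping_rest':0})
R=np.array(s['eef_rot']);p=np.array(s['tcp_pos'])
for m in vision.masks_of('wrist','nameplate')[:2]:
    zt=p[2]-.059+.002
    r,P=maskrect(c,m['pixels'],zt); L=(np.c_[P,np.full(len(P),zt)]-p)@R
    print('plate',m['conf'],m['box'],np.round(L.min(0)*1000,1),np.round(L.max(0)*1000,1),np.round(cv2.minAreaRect((L[:,:2]*1000).astype(np.float32)),1) if 0 else '')
    k=m['pixels']&(d>0); print('depth med',np.median(d[k]))
look('side','s8',{})
print(p,R[:,0])
E
```

```text
t 13.0 [ 0.5099 -0.0177  0.1827] xaxis [ 0.909 -0.416 -0.   ] F [ 0.   0.3 -1.1] 0.0496 44.990184903144836
plate 0.98 [237.0, 72.7, 149.5, 310.8] [ -6.8 -25.8  57. ] [92.  24.3 57. ] 
depth med 0.15117179
t 13.15 [ 0.5099 -0.0178  0.1827] xaxis [ 0.909 -0.417 -0.   ] F [-0.1 -0.5 -0.8] 0.049 44.99024212360382
[ 0.50986776 -0.0177399   0.18265127] [ 9.09320274e-01 -4.16096856e-01 -2.11914513e-04]
```

View pics/w8.png

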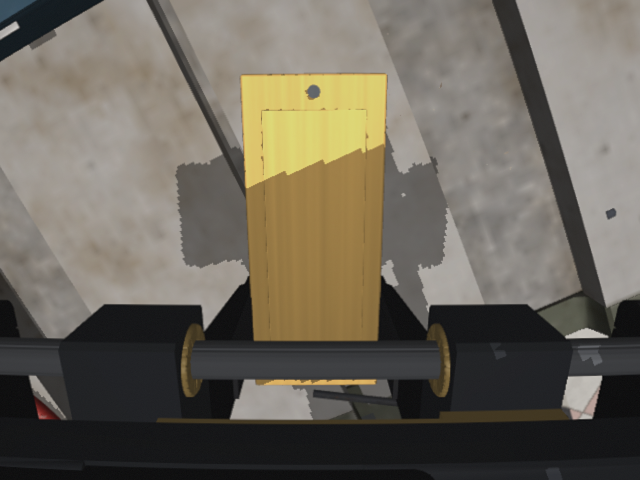

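The wrist view shows the plate's far end at row 73, straight in the tool frame and centred 32 mm ahead of the TCP. The rest is hidden below it, so I cross-check the rest with side depth points.

```bash
python3 - <<'E'
from h import *
p=monitor.get_state()['tcp_pos']
for n in ('side','top'):
    c=vision.calibration(n);im,d=vision.grab_frame(n)
    f=240/np.tan(np.radians(c['fovy'])/2);v,u=np.mgrid[0:480,0:640]
    q=np.c_[(u.ravel()-c['cx'])/f,(v.ravel()-c['cy'])/f];s=q.copy()
    for _ in range(10): s=q/(1+c['k1']*(s**2).sum(1,keepdims=True))
    P=(np.c_[s,np.ones(len(s))]*d.reshape(-1,1))@np.array(c['rotation']).T+np.array(c['eye'])
    near=(abs(P[:,0]-.543)<.11)&(abs(P[:,1]+.025)<.11)
    b,g,r=im.reshape(-1,3).astype(int).T
    for nm,k in (('rest',near&(abs(P[:,2]-.0455)<.004)),('plate',near&(abs(P[:,2]-.126)<.012)&(r-b>50)),('foot',near&(abs(P[:,2]-.008)<.003)&(abs(P[:,1]+.025)<.09))):
        k=cv2.morphologyEx(k.reshape(480,640).astype(np.uint8),cv2.MORPH_OPEN,np.ones((2,2))).ravel()>0
        if k.sum()<20: print(n,nm,k.sum());continue
        A=P[k]*1000;rc=cv2.minAreaRect(A[:,:2].astype(np.float32))
        print(n,nm,k.sum(),'mean',np.round(A.mean(0),1),'rect',np.round(rc[0],1),np.round(rc[1],1),round(rc[2],1))
E
```

```text
side rest 851 mean [539.1 -19.   45.6] rect [435.4 216.1] [101.3 736.5] 22.7
side plate 958 mean [533.2 -23.2 124.2] rect [495.2 160. ] [122.2 878.4] 12.6
side foot 1207 mean [534.9  -1.6   8.2] rect [419.4 242.6] [134.7 670.9] 24.8
top rest 0
top plate 388 mean [571.6 -58.5 126.3] rect [513.7 -95.9] [209.7  46.2] 32.8
top foot 254 mean [549.4 -68.5  23.1] rect [530.7 -69.7] [ 36.7 122.3] 76.8
```

```bash
python3 - <<'E'
from h import *
n='side';c=vision.calibration(n);im,d=vision.grab_frame(n)
f=240/np.tan(np.radians(c['fovy'])/2);v,u=np.mgrid[0:480,0:640]
q=np.c_[(u.ravel()-c['cx'])/f,(v.ravel()-c['cy'])/f];s=q.copy()
for _ in range(10): s=q/(1+c['k1']*(s**2).sum(1,keepdims=True))
P=(np.c_[s,np.ones(len(s))]*d.reshape(-1,1))@np.array(c['rotation']).T+np.array(c['eye'])
near=(abs(P[:,0]-.543)<.11)&(abs(P[:,1]+.025)<.11)
b,g,r=im.reshape(-1,3).astype(int).T
a=-.429;ax=np.array([[np.cos(a),np.sin(a)],[-np.sin(a),np.cos(a)]])
for nm,k in (('rest',near&(abs(P[:,2]-.0455)<.003)),('plate',near&(abs(P[:,2]-.126)<.012)&(r-b>50))):
    A=(P[k,:2]-[.5437,-.030])@ax.T*1000
    print(nm,k.sum(),np.round(np.percentile(A,[1,3,10,50,90,97,99],axis=0).T,1),np.median(P[k,2]))
E
```

```text
rest 828 [[-50.4 -49.1 -43.1  -4.4  37.8  45.3  47.7]
 [-13.2 -12.4  -9.6   4.8  18.6  20.2  20.9]] 0.04409803174954097
plate 960 [[-64.5 -63.6 -59.4 -14.6  44.3  51.7  53.9]
 [-25.2 -23.7 -18.6   2.4  21.5  23.6  24.5]] 0.12512511524168027
```

Emit:
{"op": "jog_arm", "data": {"rows": [{"x":0.4,"y":-0.3,"z":0,"roll":0},{"x":0,"y":0,"z":2,"roll":0},{"x":0,"y":0,"z":2.5,"roll":0},{"x":0,"y":0,"z":2,"roll":0},{"x":0,"y":0,"z":0.5,"roll":0},{"x":0,"y":0,"z":0.2,"roll":0},{"x":0,"y":0,"z":0,"roll":0},{"x":0,"y":0,"z":0,"roll":0}]}}

```text
t: 14.15
tcp_pos: [0.5157, -0.0168, 0.1121]
eef_rot: [[0.909, -0.417, 0.002], [-0.417, -0.909, -0.0], [0.002, -0.001, -1.0]]
ft_force: [0.4, -0.9, -0.5]
opening: 0.049
gripper_force: 45.0
```

Emit:
{"op": "jog_arm", "data": {"rows": [{"x":0,"y":0,"z":0.1,"roll":0},{"x":0,"y":0,"z":0.1,"roll":0},{"x":0,"y":0,"z":0,"roll":0},{"x":0,"y":0,"z":0,"roll":0}]}}

```text
t: 14.55
tcp_pos: [0.5148, -0.0167, 0.1089]
eef_rot: [[0.909, -0.417, 0.0], [-0.417, -0.909, -0.0], [0.0, -0.0, -1.0]]
ft_force: [0.4, 0.7, 0.4]
opening: 0.0494
gripper_force: 45.0
```

Emit:
{"op": "jog_arm", "data": {"rows": [{"x":0,"y":0,"z":0.1,"roll":0},{"x":0,"y":0,"z":0.1,"roll":0},{"x":0,"y":0,"z":0,"roll":0},{"x":0,"y":0,"z":0,"roll":0}]}}

```text
t: 14.95
tcp_pos: [0.5147, -0.0167, 0.1067]
eef_rot: [[0.909, -0.417, -0.0], [-0.417, -0.909, -0.0], [-0.0, 0.0, -1.0]]
ft_force: [0.8, 0.3, -1.5]
opening: 0.0491
gripper_force: 45.0
```

Emit:
{"op": "jog_arm", "data": {"rows": [{"x":0,"y":0,"z":0.1,"roll":0},{"x":0,"y":0,"z":0,"roll":0},{"x":0,"y":0,"z":0,"roll":0}]}}

```text
t: 15.25
tcp_pos: [0.5149, -0.0167, 0.1058]
eef_rot: [[0.909, -0.417, 0.0], [-0.417, -0.909, -0.0], [0.0, -0.0, -1.0]]
ft_force: [0.4, -0.2, -1.2]
opening: 0.0489
gripper_force: 45.0
```

Emit:
{"op": "jog_arm", "data": {"rows": [{"x":0,"y":0,"z":0.1,"roll":0},{"x":0,"y":0,"z":0,"roll":0},{"x":0,"y":0,"z":0,"roll":0}]}}

```text
t: 15.55
tcp_pos: [0.5151, -0.0167, 0.1058]
eef_rot: [[0.909, -0.417, 0.0], [-0.417, -0.909, -0.0], [0.0, -0.0, -1.0]]
ft_force: [-1.1, 0.3, 5.0]
opening: 0.049
gripper_force: 45.0
```

Emit:
{"op": "jog_arm", "data": {"rows": [{"x":0,"y":0,"z":0,"roll":0},{"x":0,"y":0,"z":0,"roll":0},{"x":0,"y":0,"z":0,"roll":0},{"x":0,"y":0,"z":0,"roll":0},{"x":0,"y":0,"z":0,"roll":0},{"x":0,"y":0,"z":0,"roll":0}], "jaw": 0.9}}

```text
t: 16.15
tcp_pos: [0.5148, -0.0167, 0.1047]
eef_rot: [[0.909, -0.417, -0.0], [-0.417, -0.909, 0.0], [-0.0, 0.0, -1.0]]
ft_force: [-0.6, 0.9, -0.4]
opening: 0.0847
gripper_force: 0.0
```

Emit:
{"op": "jog_arm", "data": {"rows": [{"x":0,"y":0,"z":-0.5,"roll":0},{"x":0,"y":0,"z":-2,"roll":0},{"x":0,"y":0,"z":-4,"roll":0},{"x":0,"y":0,"z":-4,"roll":0},{"x":-4,"y":0,"z":0,"roll":0},{"x":-4,"y":0,"z":0,"roll":0},{"x":-2,"y":0,"z":0,"roll":0},{"x":0,"y":0,"z":0,"roll":0}]}}

```text
t: 16.95
tcp_pos: [0.4223, 0.0258, 0.2098]
eef_rot: [[0.909, -0.416, 0.001], [-0.416, -0.909, 0.0], [0.001, -0.0, -1.0]]
ft_force: [1.1, -0.3, -0.2]
opening: 0.0855
gripper_force: 0.0
```

```bash
python3 - <<'E'
from look import *
a=-.429;ax=np.array([[np.cos(a),np.sin(a)],[-np.sin(a),np.cos(a)]])
for n in ('wrist','side','top'):
    im,d,c=look(n,n[0]+'9',{'nameplate':.049},{'stamping_rest':0})
    for m in vision.masks_of(n,'nameplate')[:1]:
        r,P=maskrect(c,m['pixels'],.049);A=(P-[.5437,-.030])@ax.T*1000
        print(n,'rel',np.round(A.min(0),1),np.round(A.max(0),1))
E
```

```text
t 16.95 [0.4223 0.0258 0.2098] xaxis [ 0.909 -0.416  0.001] F [ 1.1 -0.3 -0.2] 0.0855 0.0
wrist nameplate 0.94 [267.5, 0.0, 92.9, 126.3] [521.2 -18.7  49.9  67.8  65.4]
  P10/90 x [480.4 -55.3] [562.3  17.1]
wrist rel [-59.1 -24.1] [ 8.7 25.9]
t 17.15 [0.4248 0.0247 0.2103] xaxis [ 0.909 -0.417  0.001] F [-0.2 -0.7  0.9] 0.0855 0.0
side nameplate 0.89 [266.7, 248.1, 81.2, 36.7] [543.4 -23.6  54.6 122.1  66.3]
  P10/90 x [480.3 -71.1] [606.6  21.5]
mark stamping_rest 0.76 [305.7, 297.9] [ 0.5399 -0.0177  0.    ]
side rel [-64.  -21.7] [58.4 33.2]
t 17.35 [0.4245 0.0247 0.2097] xaxis [ 0.909 -0.418 -0.   ] F [-0.2 -0.8 -0.2] 0.0855 0.0
mark stamping_rest 0.62 [253.3, 244.7] [ 0.546  -0.0262  0.    ]
```

View pics/w9.png

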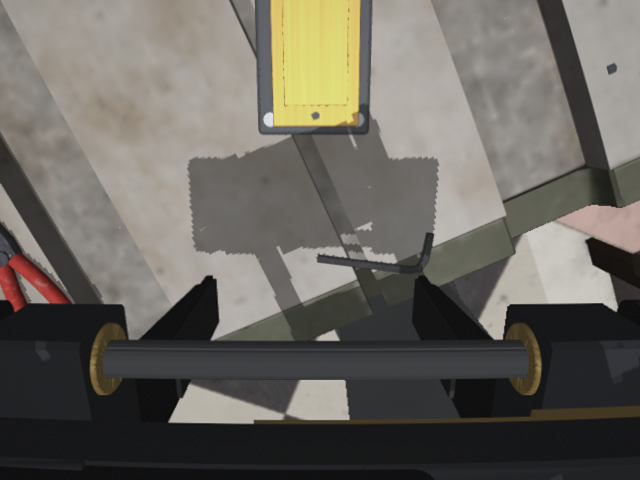

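The wrist view shows the plate flat on the rest, near end at row 126, with the foot flange edge at row 133 and its sides at about columns 259 and 369. Now I compare the plate with the flange numerically and hand in if centred.

```bash
python3 - <<'E'
from h import *
a=-.429;ax=np.array([[np.cos(a),np.sin(a)],[-np.sin(a),np.cos(a)]])
c=vision.calibration('wrist')
g=lambda u,z:np.round(ax@(onplane(c,u,z)[:2]-[.5437,-.030])*1000,1)
print('flange L,R,near',g((259,122.),.008),g((369.5,122.),.008),g((315,132.),.008),'want +-38,-65')
print('plate L,R,near',g((272,122.),.049),g((359,122.),.049),g((315,126.),.049))
E
```

```text
flange L,R,near [-54.5  38.4] [-54.7 -36.2] [-61.3   0.6] want +-38,-65
plate L,R,near [-54.9  25.6] [-55. -25.] [-57.2   0.6]
```

```bash
python3 -c "
from rig import order
print(order.finish_job())"
```

```text
the job is handed in; nothing more can be done
None
```

The nameplate was edged out, pinched, lifted and laid flat along the stamping rest, about 1 mm off centre by the last wrist image, and handed in at about 17 s; no verdict was returned.

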